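Square up a scrapped meter cover against the alignment bar

ROBOT

A 7-joint arm with a two-finger parallel gripper is mounted at the origin on the work surface. World frame = base frame: x ahead of the robot, y to its left, z up, the work surface at z = 0. Lengths are in m, angles in rad, forces in N, time in s.
With the tool pointing down it reaches from about 0.35 to 0.9 m from the base axis. Payload 8.1 kg.
Tool frame: the origin (TCP) lies at the centre of the arm's flange, where the gripper is bolted on; the fingertips stand 178 mm ahead of it and the grasp point (between the pads) lies 159 mm ahead of it; z points along the fingers, y is the direction in which the jaws open and shut (so a half turn about z gives the same grasp; the last joint's range is limited). The gripper opens to 92 mm and grips with 3 to 60 N. Pads are 19 mm wide; open, the fingers measure 130 mm over their backs; the gripper's body (75 mm by 190 mm) begins 47 mm behind the grasp point.
Start: joints at [-1.231, 0.434, 0.025, 1.573, -0.012, 1.134, -0.075], TCP at [0.268, 0.565, 0.405] pointing down, gripper open.
Joint ranges: [-2.62, 2.62], [-0.44, 2.09], [-1.27, 1.32], [0.08, 2.57], [-1.32, 4.46], [0.12, 2], [-2.74, 2.74]. Speed limits (rad/s): [2.22, 2.22, 3.01, 3.01, 3.14, 3.14, 3.14].

INTERFACE

Orientations are given as a rotation vector (axis times angle).
In Python, from cell import arm, get_image, camera_model gives the robot as it stands. The module is installed in compiled form; this text tells all that it offers.
- The arm moves only by the shell command python3 -m pendant 'ROWS' [FORCE]. ROWS is JSON, a list that holds one entry, the list of rows, each a list of 7 numbers: the shift along the tool's x, y, z in mm, then the turn, a rotation vector about the tool's x, y, z in rad, then the closure, from -1 (fully open) to 1 (shut). In form: [[[x, y, z, rx, ry, rz, hand], ...]]. A call has 1 to 20 rows; each row is the pose to reach, as a shift and turn from the pose commanded when the call began, along the tool's axes at that moment; what a row does not reach only later rows make up. A row lasts 1/8 s, in which the tool goes at most 62.5 mm and 10.7 degrees, less where a joint would pass 70% of its speed; a pose out of reach is approached as far as the arm can. A call with a gripper value outside its range is refused whole. The fingers move at their own pace and stop on an object; FORCE is the grip in N (left out, the last holds). Time passes only in rows, so rows that repeat a pose let the fingers close. It gives the time, the measured TCP pose, the force and the opening at its end, in the units of the state.
- arm.observe(): the state, without advancing time (a new reading comes with each control period).
- get_image(name): name is "scene" or "top" or "wrist"; returns the picture (420x560x3 uint8, red, green, blue); there is no depth.
- camera_model(name): a dict with "fx", "fy", "cx", "cy" (pixels), "position" and "orientation" of the camera in the world; the wrist camera has in their place "T_tool_cam" (4x4, takes a point from camera to tool coordinates, whose origin is the TCP and whose axes are the flange's). Camera axes: x right, y down, z forward; pixel columns grow to the right and rows downward; lengths in m; the calibration is good to about 2 mm. The wrist camera is an equidistant fisheye: a pixel r from the principal point sees the ray r / f radians off the axis. A picture is of the moment at which its call begins: read the wrist's pose just before it. camera_model takes no time and is no camera call.
- arm.sign_off(): hands the job in, once; it reports no verdict.
The state is a dict: "clock": time; "joints": joint angles; "dq": joint speeds; "joint_efforts": joint torques, N m; "position": TCP position; "ee_rot": TCP orientation; "force": force on the tool from outside, world axes, zero at the start; "ft_torque": the same for the moment, N m; "width": opening from 0.0 (shut) to 1.0 (fully open).
Only numpy, scipy, OpenCV 4.12 (cv2) and the standard library are available. Lean on these libraries where they do the work, as an engineer would, in place of code of your own. Each camera call takes 0.05 s, during which the arm holds its last target.

TASK

On the blue strip-down fixture, turn the brass cover disc that has one flat edge until the flat faces the steel alignment bar, then slide the bar up by its black post so that it lies flush against the flat. Leave the disc seated on its pivot, and do not shift the cracked glass dome or the loose round copper cover.

Things in the scene. Friction and masses are not known exactly. Their poses are not given: they have to be found in the camera images.
- cover_disc: Brass disc, 100 mm wide, 8 thick, one flat 65 long, bright-lined, 38 from centre. Level on a boss, underside 30 above the bench; turns on a pivot under its centre (1.5 mm play, slight friction), stays where left. Origin: centre of underside; +x points squarely to the flat, z up. A dark steel post, 16 mm wide, 30 tall, stands on it at x = -35: push it round to turn the disc.
- align_bar: Steel bar, 16 (x) x 120 (y) x 30 mm, underside 16 above the bench. Origin: centre of underside; x axis passes over the disc's pivot, +x away from the disc. Slides only along x, 2 N friction, stays where left. Origin to pivot: 85-101 at start, 46 when flush on the flat, 58 on the round edge. Black post, 16 wide, 40 tall, on its middle to push. Closing, it squares a flat up to 10 degrees out.
- glass_dome: Cracked clear glass register dome, 92 mm wide, 49 high, loose on the bench; origin at the centre of its underside. A bystander: leave it. A brass meter body (104 mm long, 66 high) and a grey gauge housing (102 wide, 42 high) also stand loose on the bench, clear of the blue fixture (its base plate is 200 x 130, 12 thick).
- round_cover: Copper-coloured disc, round all the way with no flat, 100 mm wide, 8 thick, with a like dark post 30 tall at x = -35, lying loose on the bench; origin at the centre of its underside. A bystander: leave it.

How it is judged:
At the end, for the whole second after the job is handed in: The flat of the brass disc faces the bar, parallel to it within 10 degrees, and the bar's face lies against it (gap at the middle of the flat under 6 mm: disc centre no more than 52 mm from the bar's origin along the bar's x); the disc lies level, seated on its pivot, at rest (angle between the x axis of cover_disc and the x axis of align_bar, either way round below 0.175 rad and x of cover_disc in the frame of align_bar above -0.052 m and angle between cover_disc's own z axis and vertical below 0.09 rad and height (world z) of cover_disc between 0.026 and 0.035 m and linear speed of cover_disc below 0.02 m/s); the robot touches nothing.
It fails at once if the cracked glass dome is shifted by more than 15 mm (distance of glass_dome from where it was at the start of the episode above 0.015 m).
It fails at once if the loose round cover is shifted by more than 15 mm (distance of round_cover from where it was at the start of the episode above 0.015 m).
It also fails if it takes over 38 s, if anything falls off the work surface, if the arm or the gripper's body presses on something with over 40 N, if the wrist force passes 120 N, or if a joint passes its speed limit or range.

## Working session

There is one attempt and no reset: what is moved stays moved. The work goes in short steps, Python scripts to look and compute and a shell command to move; the robot and the scene stay as the last step left them, time stands still between calls to the robot, and variables do not carry over. Pictures are saved under pics/ and viewed, and the job is handed in when it is done.

```bash
mkdir -p pics
python3 - <<'E'
from cell import arm,get_image,camera_model
import cv2
s=arm.observe();print({k:s[k] for k in('clock','position','ee_rot','force','width')})
for n in('scene','top'):
    cv2.imwrite(f'pics/{n}0.png',get_image(n)[:,:,::-1]);print(n,camera_model(n))
print(camera_model('wrist'))
E
```

```text
{'clock': 0.0, 'position': array([0.26773843, 0.56447009, 0.40392859]), 'ee_rot': array([-6.89964864e-01, -3.06468497e+00,  2.57951925e-03]), 'force': array([ 0.25168781, -0.31721287, -0.17934663]), 'width': 0.9967689981754743}
scene {'fx': 405.48414332552636, 'fy': 405.48414332552636, 'cx': 277.5699387093031, 'cy': 207.85864319471256, 'position': array([0.89323734, 0.55942786, 0.72782791]), 'orientation': array([-0.73548751, -2.63100199,  1.05950493])}
top {'fx': 411.5901224578597, 'fy': 411.5901224578597, 'cx': 283.56230954361314, 'cy': 204.30566389664074, 'position': array([0.44179909, 0.02231971, 1.0220345 ]), 'orientation': array([-2.1579486 ,  2.20595176, -0.14229959])}
{'fx': 325.19226210127806, 'fy': 325.19226210127806, 'cx': 282.8508635328994, 'cy': 210.25740046408967, 'T_tool_cam': array([[-4.89731901e-04, -9.61299499e-01, -2.75505051e-01,
         7.63952579e-02],
       [ 9.99999825e-01, -5.62044632e-04,  1.83522616e-04,
         5.68659240e-05],
       [-3.31266334e-04, -2.75504913e-01,  9.61299606e-01,
         1.90548809e-02],
       [ 0.00000000e+00,  0.00000000e+00,  0.00000000e+00,
         1.00000000e+00]])}
```

View pics/top0.png

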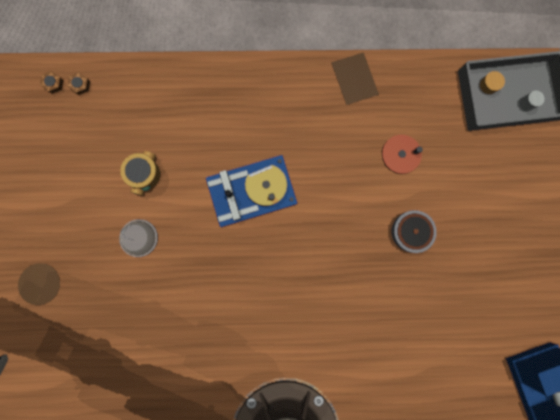

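View pics/scene0.png

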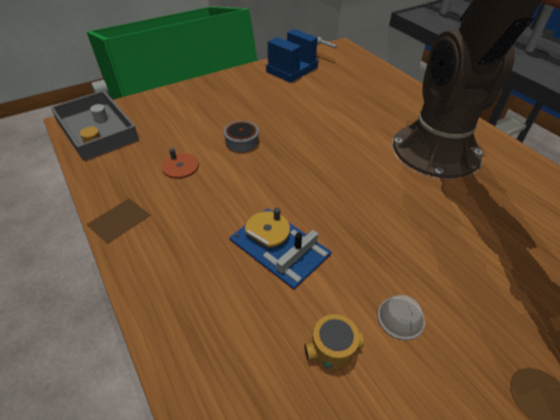

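The top view shows the fixture at about (250,190), the disc at (267,185), the bar at (230,195), the dome at (138,238) and the copper cover at (402,153). Next I'll zoom in and measure.

Run:
```python
import cv2,numpy as np
a=cv2.imread('pics/top0.png')[145:235,195:310];b=cv2.imread('pics/scene0.png')[195:295,220:340]
a=cv2.resize(a,None,fx=6,fy=6,interpolation=cv2.INTER_CUBIC);cv2.imwrite('pics/t_z.png',a)
b=cv2.resize(b,None,fx=6,fy=6,interpolation=cv2.INTER_CUBIC);cv2.imwrite('pics/s_z.png',b)
```

```text
(no output)
```

View pics/t_z.png

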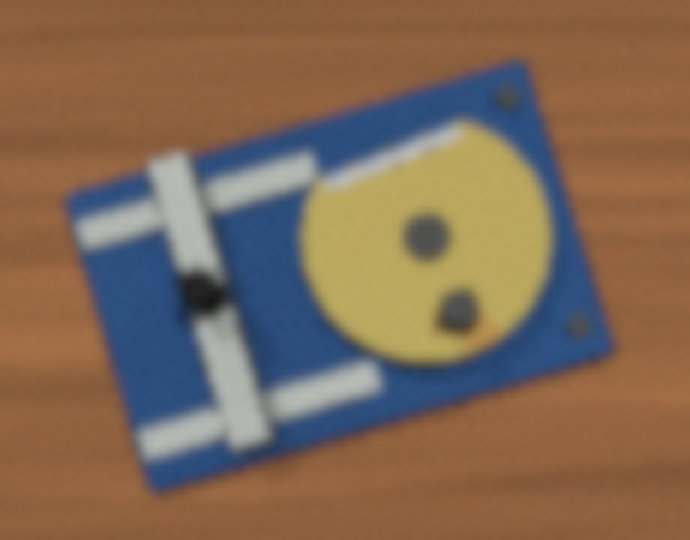

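View pics/s_z.png

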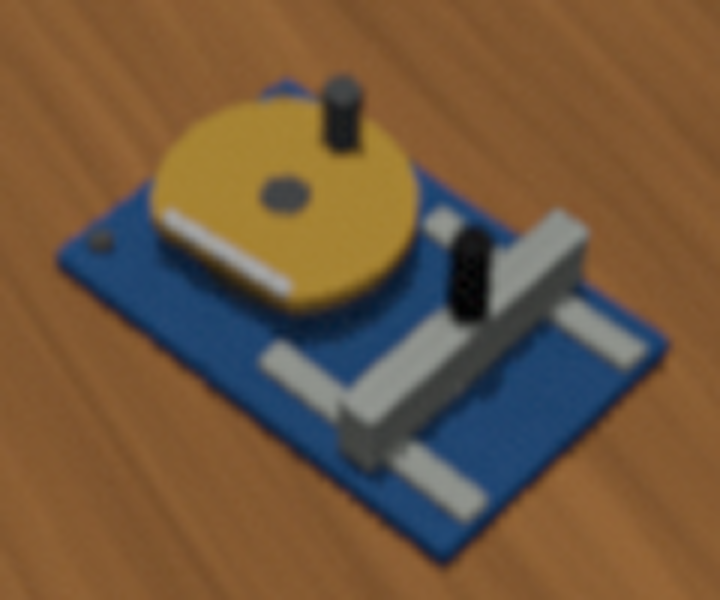

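```bash
cat > h.py <<'E'
import numpy as np,cv2
from scipy.spatial.transform import Rotation as R
from cell import arm,get_image,camera_model
def ray(n,uv,z):
    m=camera_model(n);d=R.from_rotvec(m['orientation']).apply([(uv[0]-m['cx'])/m['fx'],(uv[1]-m['cy'])/m['fy'],1])
    p=m['position'];return p+d*(z-p[2])/d[2]
T=lambda x,y:(195+(x-2.5)/6,145+(y-2.5)/6)
S=lambda x,y:(220+(x-2.5)/6,195+(y-2.5)/6)
E
python3 - <<'E'
from h import *
top=cv2.imread('pics/top0.png');sc=cv2.imread('pics/scene0.png')
for n,im,box in(('top',top,(145,235,195,310)),('scene',sc,(195,295,220,340))):
    hsv=cv2.cvtColor(im,cv2.COLOR_BGR2HSV);m=np.zeros(im.shape[:2],np.uint8)
    y=cv2.inRange(hsv,(18,90,80),(35,255,255));m[box[0]:box[1],box[2]:box[3]]=y[box[0]:box[1],box[2]:box[3]]
    c=max(cv2.findContours(m,0,2)[0],key=cv2.contourArea);print(n,cv2.minEnclosingCircle(c),cv2.contourArea(c))
    P=np.array([ray(n,q[0],.038)[:2] for q in c],np.float32);print('disc world circle',cv2.minEnclosingCircle(P))
pts={'cap':((426,237),(285,195),.038),'dpost top':((459,305),(342,88),.068),'bpost top':((202,290),(473,240),.086),
'flatA':((325,187),(168,213),.038),'flatB':((462,128),(290,290),.038),
'plateTL':((67,195),(445,560),.012),'plateTR':((524,62),(60,258),.012),'plateBR':((614,350),(285,82),.012),'plateBL':((155,492),(668,343),.012),
'bar N':((168,157),(360,415),.046),'bar S':((250,440),(570,218),.046)}
for k,(t,s,z) in pts.items(): print(k,ray('top',T(*t),z).round(4),ray('scene',S(*s),z).round(4))
o=arm.observe();print(R.from_rotvec(o['ee_rot']).as_matrix().round(3))
E
```

```text
top ((265.5566101074219, 184.44338989257812), 20.330772399902344) 1080.5
disc world circle ((0.5913271903991699, 0.03548850864171982), 0.0492786280810833)
scene ((266.9186096191406, 228.0), 21.918699264526367) 946.0
disc world circle ((0.593438982963562, 0.03479473665356636), 0.05248445272445679)
cap [0.5924 0.0357 0.038 ] [0.5921 0.0334 0.038 ]
dpost top [0.5608 0.023  0.068 ] [0.5598 0.0212 0.068 ]
bpost top [0.5663 0.1207 0.086 ] [0.5679 0.1212 0.086 ]
flatA [0.6135 0.076  0.038 ] [0.6342 0.0186 0.038 ]
flatB [0.6366 0.0203 0.038 ] [0.6138 0.074  0.038 ]
plateTL [0.6167 0.1835 0.012 ] [0.6181 0.1857 0.012 ]
plateTR [ 0.6692 -0.0061  0.012 ] [ 0.6706 -0.0031  0.012 ]
plateBR [ 0.5479 -0.0404  0.012 ] [ 0.5497 -0.0394  0.012 ]
plateBL [0.4936 0.1483 0.012 ] [0.496  0.1497 0.012 ]
bar N [0.6254 0.1379 0.046 ] [0.6245 0.1395 0.046 ]
bar S [0.5115 0.1066 0.046 ] [0.511  0.1035 0.046 ]
[[-0.904  0.428 -0.   ]
 [ 0.428  0.904 -0.001]
 [-0.    -0.001 -1.   ]]
```

Both views agree to about 2 mm. The pivot is at about (0.592, 0.035). The bar axis points at 105.8° and the bar's post is 89 mm from the pivot, inside the stated 85–101. The flat faces 22°, so it needs about +83.5° counter-clockwise from above. The disc's post sits at 202° and r = 34 mm. I'll move above that post now.

```bash
python3 -m pendant '[[[-496,-366,60,0,0,2.316,0.35],[-496,-366,60,0,0,2.316,0.35],[-496,-366,60,0,0,2.316,0.35],[-496,-366,60,0,0,2.316,0.35],[-496,-366,60,0,0,2.316,0.35],[-496,-366,60,0,0,2.316,0.35],[-496,-366,60,0,0,2.316,0.35],[-496,-366,60,0,0,2.316,0.35],[-496,-366,60,0,0,2.316,0.35],[-496,-366,60,0,0,2.316,0.35],[-496,-366,60,0,0,2.316,0.35],[-496,-366,60,0,0,2.316,0.35],[-496,-366,60,0,0,2.316,0.35],[-496,-366,115,0,0,2.316,0.35],[-496,-366,115,0,0,2.316,0.35],[-496,-366,115,0,0,2.316,0.35]]]' 10
python3 - <<'E'
from h import *
o=arm.observe();print(o['clock'],o['position'],o['joints'].round(2),R.from_rotvec(o['ee_rot']).as_matrix().round(3),o['width'])
cv2.imwrite('pics/w1.png',get_image('wrist')[:,:,::-1])
E
```

```text
clock: 2.1
position: [0.5594, 0.0212, 0.2907]
ee_rot: [3.084, 0.597, 0.0]
force: [1.3, 0.3, 1.3]
width: 0.326
2.1 [0.55943525 0.02118141 0.29074538] [-0.6   0.52  0.66  1.9  -0.41  0.86 -0.91] [[ 0.928  0.373  0.   ]
 [ 0.373 -0.928 -0.   ]
 [ 0.     0.    -1.   ]] 0.32582410347129753
```

View pics/w1.png

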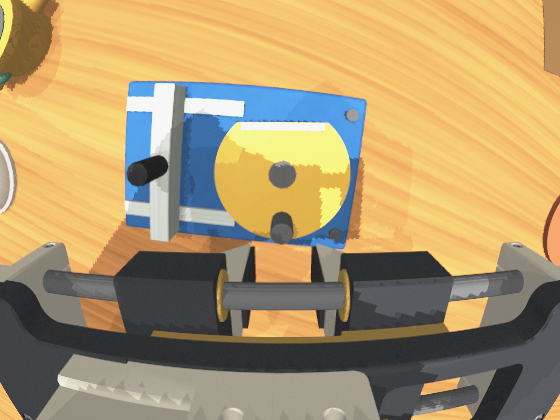

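The wrist view shows the disc post top at about (283,237), centred between the jaws, with the cap at (283,174) and the bar post's top end at about (136,174). I'll cross-check these positions with rays from the wrist camera.

```bash
cat >> h.py <<'E'
def wray(uv,z,pos,rot):
    m=camera_model('wrist');v=np.array([uv[0]-m['cx'],uv[1]-m['cy']]);r=np.hypot(*v);t=r/m['fx']
    d=np.array([*(v/r*np.sin(t)),np.cos(t)]);M=m['T_tool_cam'];Rt=R.from_rotvec(rot)
    p=np.array(pos)+Rt.apply(M[:3,3]);d=Rt.apply(M[:3,:3]@d);return p+d*(z-p[2])/d[2]
E
python3 - <<'E'
from h import *
o=arm.observe();f=lambda u,z:wray(u,z,o['position'],o['ee_rot']).round(4)
print('cap',f((283,174),.038),'post',f((283,237),.068),'bpost',f((136,174),.086),'flat',f((243,126),.038),f((326,126),.038))
E
```

```text
cap [0.5905 0.0351 0.038 ] post [0.5556 0.0211 0.068 ] bpost [0.5654 0.1235 0.086 ] flat [0.6125 0.0748 0.038 ] [0.6347 0.0197 0.038 ]
```

```bash
python3 -m pendant '[[[0,0,40,0,0,0,0.35],[0,0,66,0,0,0,0.35],[0,0,66,0,0,0,0.52],[0,0,66,0,0,0,0.52],[0,0,66,0,0,0,0.52]]]'
python3 - <<'E'
from h import *
cv2.imwrite('pics/w2.png',get_image('wrist')[:,:,::-1])
E
```

```text
clock: 2.78
position: [0.5598, 0.0214, 0.2253]
ee_rot: [-3.084, -0.597, -0.004]
force: [-0.4, 0.1, 0.4]
width: 0.237
```

View pics/w2.png

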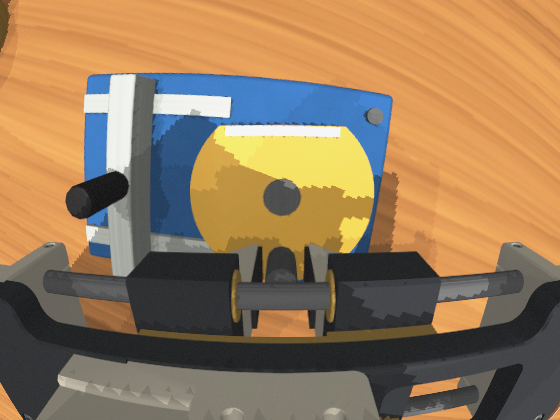

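The post at about (282,265) is caged between the jaws and there's no contact force. Next I'll swing it round.

```bash
python3 -m pendant '[[[0.5,6.1,0,0,0,-0.175,0.52],[2.1,12,0,0,0,-0.349,0.52],[4.7,17.5,0,0,0,-0.524,0.52],[8.2,22.5,0,0,0,-0.698,0.52],[12.5,26.8,0,0,0,-0.873,0.52],[17.5,30.3,0,0,0,-1.047,0.52],[23,32.9,0,0,0,-1.222,0.52],[28.9,34.5,0,0,0,-1.396,0.52],[33.8,35,0,0,0,-1.536,0.52],[33.8,35,0,0,0,-1.536,0.52],[33.8,35,0,0,0,-1.536,0.52]]]'
python3 - <<'E'
from h import *
cv2.imwrite('pics/w3.png',get_image('wrist')[:,:,::-1])
a=get_image('top')[145:235,195:310,::-1];cv2.imwrite('pics/t3.png',cv2.resize(a,None,fx=6,fy=6,interpolation=cv2.INTER_CUBIC))
E
```

```text
clock: 4.2
position: [0.6035, 0.0015, 0.2241]
ee_rot: [1.807, 2.569, 0.0]
force: [0.6, -0.3, -0.5]
width: 0.244
```

View pics/w3.png

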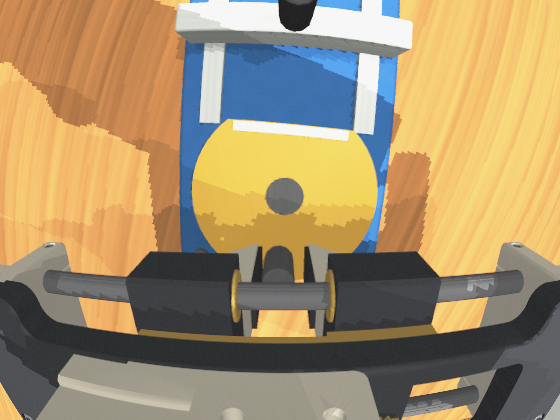

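View pics/t3.png

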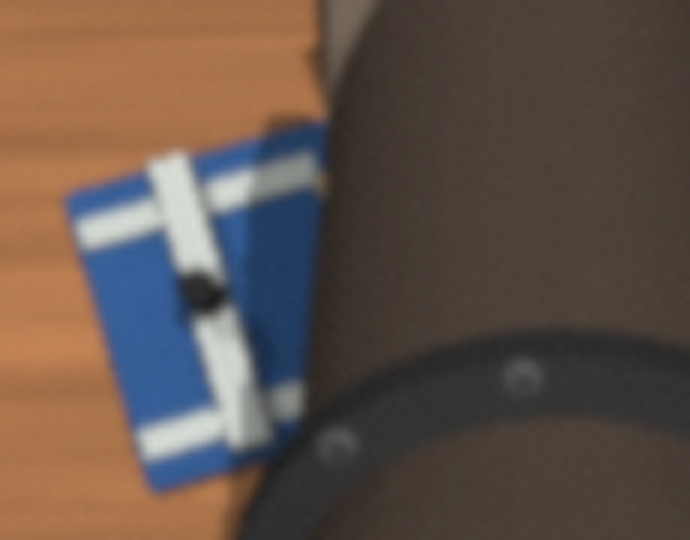

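In the wrist image the flat runs (233,125)–(349,135), nearly parallel to the bar's near top edge. I'll measure the angle with rays.

Run:
```python
from h import *
o=arm.observe();f=lambda u,z:wray(u,z,o['position'],o['ee_rot'])
ang=lambda a,b:np.degrees(np.arctan2(*(b-a)[1::-1]))
a,b=f((233,124),.038),f((349,134),.038);print(a,b,np.hypot(*(b-a)[:2]),ang(a,b))
a,b=f((233,131),.038),f((347,140),.038);print('inner',ang(a,b))
a,b=f((181,31),.046),f((411,48),.046);print('bar',a,b,ang(a,b))
print('cap',f((285,196),.038),o['joints'].round(2))
M=R.from_rotvec(o['ee_rot']).as_matrix();print(M.round(3))
```

```text
[0.5531622  0.06203679 0.038     ] [0.61090101 0.07756557 0.038     ] 0.05979058321892655 15.053417969634904
inner 15.427723590530691
bar [0.51270774 0.09988558 0.046     ] [0.62396361 0.13196906 0.046     ] 16.086272883786176
cap [0.59106968 0.03526402 0.038     ] [-0.2   0.6   0.16  1.82 -0.13  0.73  0.37]
[[-0.339  0.941  0.   ]
 [ 0.941  0.339 -0.   ]
 [-0.     0.    -1.   ]]
```

The flat is at 15.2° and the bar at 15.8–16°, so they're parallel within 1°. The disc is still centred. Next I'll lift off and go over the bar's post.

```bash
python3 -m pendant '[[[0,0,-50,0,0,0,0.3],[0,0,-84,0,0,0,0.2],[125,6,-84,0,0,1.64,0.1],[125,6,-84,0,0,1.64,0.1],[125,6,-84,0,0,1.64,0.1],[125,6,-84,0,0,1.64,0.1],[125,6,-84,0,0,1.64,0.1],[125,6,-84,0,0,1.64,0.1],[125,6,-84,0,0,1.64,0.1],[125,6,-84,0,0,1.64,0.1],[125,6,-84,0,0,1.64,0.1],[125,6,-84,0,0,1.64,0.1]]]'
python3 - <<'E'
from h import *
o=arm.observe()
cv2.imwrite('pics/w4.png',get_image('wrist')[:,:,::-1])
print(R.from_rotvec(o['ee_rot']).as_matrix().round(3),o['joints'].round(2))
E
```

```text
clock: 5.8
position: [0.5664, 0.1215, 0.3077]
ee_rot: [3.111, 0.437, 0.0]
force: [0.1, -0.2, 0.2]
width: 0.449
[[ 0.961  0.275  0.   ]
 [ 0.275 -0.961 -0.   ]
 [-0.     0.    -1.   ]] [-0.72  0.51  0.6   1.84 -0.36  0.91 -1.25]
```

View pics/w4.png

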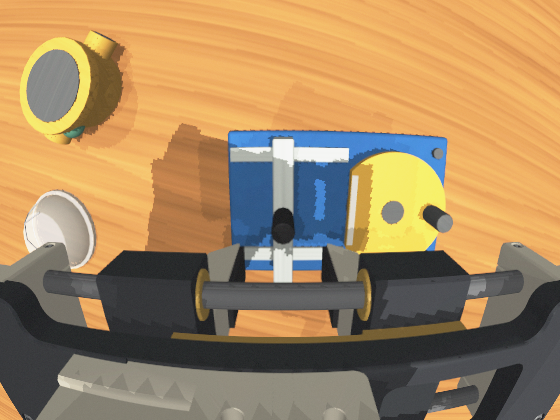

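The bar post at about (283,225) is centred between the jaws, the flat faces the bar, and the tool's +y points along the closing direction. I'll descend, cage the post and push most of the way.

```bash
python3 -m pendant '[[[0,0,40,0,0,0,0.1],[0,0,76,0,0,0,0.1],[0,0,76,0,0,0,0.52],[0,0,76,0,0,0,0.52],[0,0,76,0,0,0,0.52],[0,6,76,0,0,0,0.52],[0,12,76,0,0,0,0.52],[0,18,76,0,0,0,0.52],[0,24,76,0,0,0,0.52],[0,30,76,0,0,0,0.52],[0,36,76,0,0,0,0.52],[0,38,76,0,0,0,0.52],[0,38,76,0,0,0,0.52]]]'
python3 - <<'E'
from h import *
cv2.imwrite('pics/w5.png',get_image('wrist')[:,:,::-1])
E
```

```text
clock: 7.48
position: [0.5769, 0.0841, 0.2316]
ee_rot: [3.111, 0.436, -0.001]
force: [-0.0, 1.2, 0.3]
width: 0.237
```

View pics/w5.png

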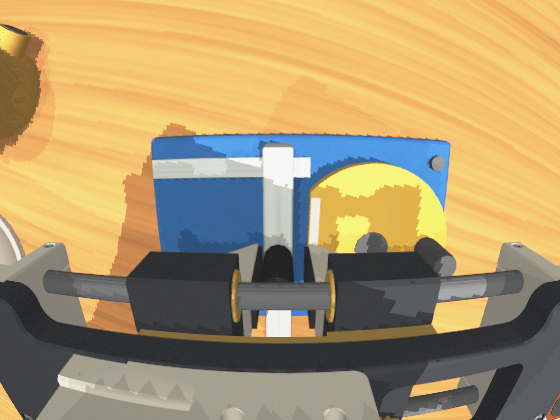

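The bar is following, with its edge at about column 293 and the flat at about 310. I'll close the remaining distance slowly and watch the force.

```bash
python3 -m pendant '[[[0,2,0,0,0,0,0.52],[0,4,0,0,0,0,0.52],[0,6,0,0,0,0,0.52],[0,6,0,0,0,0,0.52]]]'; python3 -m pendant '[[[0,1,0,0,0,0,0.52],[0,2,0,0,0,0,0.52],[0,2,0,0,0,0,0.52]]]'; python3 -m pendant '[[[0,1,0,0,0,0,0.52],[0,1,0,0,0,0,0.52]]]'
python3 - <<'E'
from h import *
cv2.imwrite('pics/w6.png',get_image('wrist')[:,:,::-1])
E
```

```text
clock: 8.02
position: [0.5786, 0.0786, 0.2316]
ee_rot: [3.111, 0.436, -0.001]
force: [-1.5, 1.4, -0.5]
width: 0.239
clock: 8.4
position: [0.5792, 0.0769, 0.2317]
ee_rot: [3.111, 0.436, 0.0]
force: [-1.6, 1.2, 0.1]
width: 0.24
clock: 8.65
position: [0.5795, 0.0759, 0.2318]
ee_rot: [3.111, 0.436, 0.0]
force: [-1.0, 1.4, -0.1]
width: 0.241
```

View pics/w6.png

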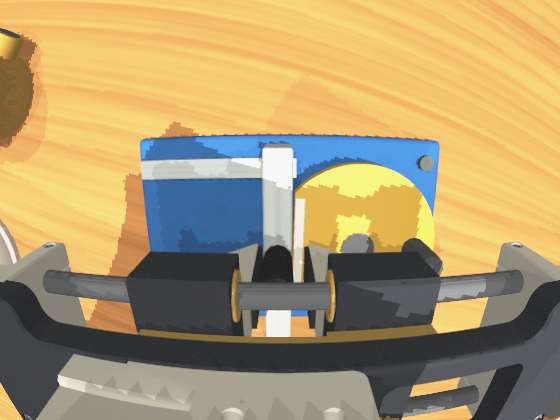

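```bash
python3 -m pendant '[[[0,1,0,0,0,0,0.52],[0,1,0,0,0,0,0.52]]]'; python3 -m pendant '[[[0,1,0,0,0,0,0.52],[0,1,0,0,0,0,0.52]]]';python3 -m pendant '[[[0,1,0,0,0,0,0.52],[0,1,0,0,0,0,0.52]]]'
python3 - <<'E'
from h import *
cv2.imwrite('pics/w7.png',cv2.resize(get_image('wrist')[120:290,120:460,::-1],None,fx=2.3,fy=2.3))
E
```

```text
clock: 8.95
position: [0.5798, 0.0753, 0.2317]
ee_rot: [-3.111, -0.437, -0.0]
force: [-2.9, 2.8, -0.5]
width: 0.241
clock: 9.2
position: [0.58, 0.0746, 0.2317]
ee_rot: [-3.11, -0.437, 0.0]
force: [-1.8, 4.4, 0.2]
width: 0.237
clock: 9.45
position: [0.5801, 0.0744, 0.2317]
ee_rot: [-3.109, -0.438, 0.001]
force: [-3.5, 7.9, 1.9]
width: 0.242
```

View pics/w7.png

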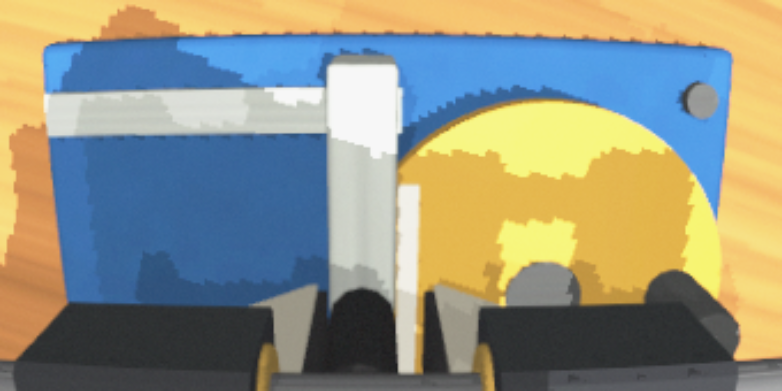

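Force is rising to about 8 N while the bar has stopped, so it's seated. The bar edge meets the flat's white line with no blue gap. I'll back off to mid-cage, open slightly, lift off and check.

```bash
python3 -m pendant '[[[0,1,0,0,0,0,0.52],[0,1,0,0,0,0,0.52],[0,-2,0,0,0,0,0.52],[0,-4,0,0,0,0,0.45],[0,-4,0,0,0,0,0.4],[0,-4,-30,0,0,0,0.4],[0,-4,-80,0,0,0,0.4],[0,-104,-110,0,0,0,0.4],[0,-104,-110,0,0,0,0.4],[0,-104,-110,0,0,0,0.4]]]'
python3 - <<'E'
from h import *
o=arm.observe()
w=get_image('wrist')[:,:,::-1];cv2.imwrite('pics/w8.png',w)
a=get_image('scene')[:,:,::-1];cv2.imwrite('pics/s8.png',a);cv2.imwrite('pics/s8z.png',cv2.resize(a[195:295,220:340],None,fx=6,fy=6,interpolation=cv2.INTER_CUBIC))
np.save('p8.npy',np.r_[o['position'],o['ee_rot']])
E
```

```text
clock: 10.75
position: [0.5512, 0.1768, 0.3425]
ee_rot: [-3.108, -0.445, -0.002]
force: [-0.5, -0.3, -0.1]
width: 0.299
```

View pics/w8.png

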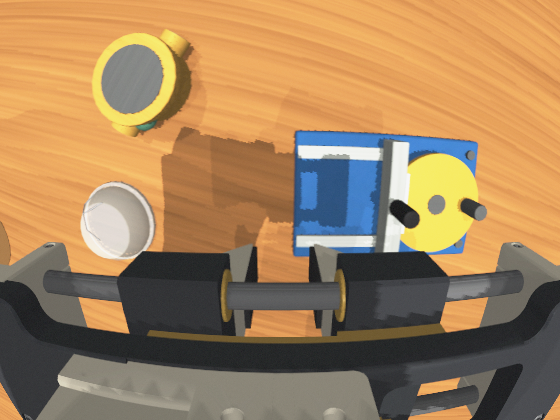

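View pics/s8z.png

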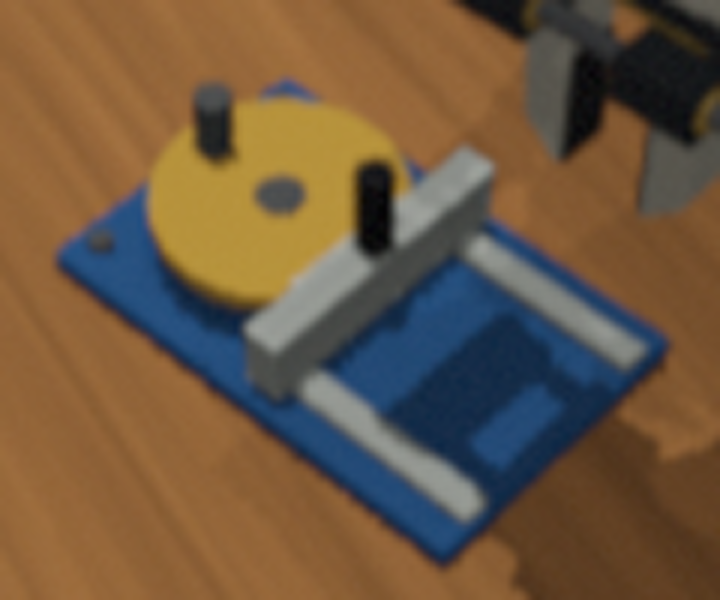

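View pics/s8.png

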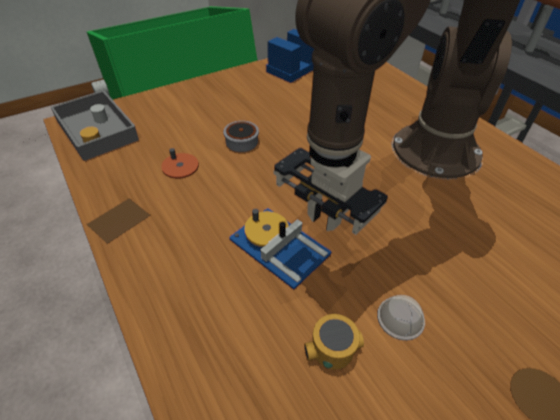

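The bar is against the disc, with the bar post top at (374,172) and the disc post top at (213,95) in the zoomed scene view. The dome (402,315) and copper cover (180,164) haven't moved. I'll check the numbers before handing in.

Run:
```python
from h import *
b=ray('scene',S(374,172),.086)[:2];d=ray('scene',S(213,95),.068)[:2];c=ray('scene',S(280,195),.038)[:2]
e1,e2=ray('scene',S(262,340),.046)[:2],ray('scene',S(480,162),.046)[:2]
an=lambda v:np.degrees(np.arctan2(v[1],v[0]))
print('bpost-cap',np.hypot(*(b-c)),an(b-c),'cap-dpost',np.hypot(*(c-d)),an(c-d),'bar normal',an(e1-e2)+90)
p=np.load('p8.npy');f=lambda u,z:wray(u,z,p[:3],p[3:])[:2]
b,d,c=f((412,219),.086),f((480,211),.068),f((437,204),.038)
print('wrist',np.hypot(*(b-c)),an(b-c),np.hypot(*(c-d)),an(c-d)); print(arm.observe()['force'])
```

```text
bpost-cap 0.04635533955131536 106.46439908773573 cap-dpost 0.03429680511980722 105.8713611636506 bar normal 105.30474015367398
wrist 0.04680893952174771 106.36377319631995 0.03291181495231591 108.81821282465224
[ 1.28185731 -0.81965745 -0.05917135]
```

Both views put the bar origin 46–47 mm from the disc centre (limit 52) and the angle within about 3° (limit 10). I'm handing it in.

```bash
python3 -c "
from cell import arm
print(arm.sign_off())"
```

```text
the job is handed in; nothing more can be done
None
```

I turned the brass disc about 84° counter-clockwise by its post, so the flat faces the bar. I then slid the bar about 43 mm by its black post until it seated on the flat, backed off and lifted clear. The job was handed in just under 11 s on the robot's clock.

- **Gap:** the last checks put the bar origin 46.4 mm (scene camera) and 46.8 mm (wrist camera) from the disc centre. Flush is 46 mm and the limit is 52 mm.
- **Angle:** the scene view gave a disc-to-bar angle of about 0.6°. The wrist view gave about 3°, which I put down to pixel picking. Both are within the 10° limit.
- **Seating and contact:** the disc looks level and centred on its pivot, but only by eye, as I did not measure its height or tilt. The gripper was clear of everything, and the wrist force read about 8 N as the bar seated. I pushed 1 mm further after that reading, so the peak may have been a little higher.
- **Bystanders:** the dome and the copper cover sit at the same pixels in the scene view as at the start.

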